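# Cap the foam grinder and hold its dial at the third position

## Task

Grind a burst of scenery foam: first take the orange filler cap and lower it, upright, into the hole in the grinder's lid until its flange rests on the lid, letting go of it only then. Only when the cap is in, turn the grinder's spring-return dial clockwise from off, past the first and second detents to the third (red mark), and finish while still holding it there, as it springs back to off if let go. Leave the cap seated, and do not disturb the model store, the model truck or the paint pot.

Things in the scene. Friction and masses are not known exactly. Their poses are not given: they have to be found in the camera images.
- grinder: Mixer-grinder, fixed: cream round motor base (diameter 176), console sloping down to its front (its -x), steel jar of diameter 112 with black handle behind, black lid of diameter 122 with flat top 250 above the bench. Sizes in mm. Origin: on the bench under the axis of jar and lid; x to the back, z up. Reaches 190 in front of the origin, 107 behind, 88 to the sides.
- lid_hole (a point): Centre of the mouth of the round filler hole through the lid, in the plane of the lid's top, 250 above the bench; z up. The hole is 47 in diameter, 18 deep and free below it in the jar.
- dial (a joint): Dial angle (rad): 0 off, growing clockwise as seen facing the panel. Detents at 0.4 (first), 0.8 (second), 1.2 (third); end stop 1.32. A spring (about 0.05 N m at off, 0.10 at the third) returns it to off from anywhere when let go; each click adds up to about 0.04 N m. Marks on the panel: white off, yellow first, orange second, wide red third; the third is 1.2 rad clockwise of off.
- dial_grip (a point): On the black dial's axis, mid grip bar, 145 in front of the grinder's origin, 81 above the bench. z: the axis, out of the panel, 15 degrees from vertical to the grinder's front; x along the bar to its end with the white line; y across. Turns with the dial (clockwise: about -z). Bar 50 long, 13 wide, 28 high (14 each way along z) on a skirt of diameter 48, 5 thick; panel 20 below the point.
- cap: Orange filler cap, about 60 g, standing upright on the bench. Origin: centre of its underside; z up. From below: tapered stem of diameter 36 at the foot widening to 44 over 24 height, flange of diameter 62 and 5 thick (24 to 29), round hand grip of diameter 37 from 29 to 58 (top). Seated in the lid its origin lies 24 below the lid_hole point.
- store: Red-brown model brick store, loose, 74 x 62 and 96 high. Origin: centre of its underside. To be left alone.
- truck: Blue model dump truck, loose, 94 long (x), 30 wide, 38 high. Origin: on the bench under its middle. To be left alone.
- paintpot: Dark green paint pot with white lid, loose, diameter 56, 70 high. Origin: centre of its underside. To be left alone.
- dial_axis (a point): Fixed point where the dial's axis meets the panel, 20 below dial_grip. z as dial_grip's; x straight up the slope of the panel, y to the left seen facing it. The panel is 100 (x) by 110 (y). The pointer lies 0.6 rad counter-clockwise of this x at off and 0.6 rad clockwise of it at the third.
There are look-alikes about, which are no part of the job. Of the things that look like the cap, the smallest one is meant.

How it is judged:
On the way, in this order (a step that is already met when the one before it is completed fails the run):
1. the cap is lowered home into the lid's hole, upright, while the fingers still hold it (horizontal distance between cap and lid_hole below 0.004 m and z of cap in the frame of lid_hole below -0.0215 m and angle between cap's own z axis and vertical below 0.08 rad and contact force between the fingers and cap above 0.5 N), for 0.1 s.
2. the dial is turned to the third detent by the fingers, with the cap let go (value of joint dial above 1.08 rad and contact force between the fingers and grinder above 0.5 N and contact force between the fingers and cap below 0.1 N), for 0.3 s.
At the end, for the whole second after the job is handed in: The fingers hold the dial at the third detent (joint above 1.08 rad, fingers pressing on it), the cap sits in the lid's hole, let go: within 4 mm of the hole's centre, flange within 2.5 mm of the lid, upright within 0.08 rad; store, truck and paint pot are within 25 mm of where they began (all of step 2 and horizontal distance between cap and lid_hole below 0.004 m and z of cap in the frame of lid_hole between -0.028 and -0.0215 m and angle between cap's own z axis and vertical below 0.08 rad and distance of each of store, truck, paintpot from where it was at the start of the episode below 0.025 m); the arm keeps its last pose, push and grip.
It fails at once if the dial is turned before the cap is in the lid (value of joint dial above 0.3 rad and not (horizontal distance between cap and lid_hole below 0.006 m and z of cap in the frame of lid_hole below -0.018 m)).
It fails at once if the model store is pushed away or knocked over (distance of store from where it was at the start of the episode above 0.025 m or angle between store's own z axis and vertical above 0.35 rad).
It fails at once if the truck is pushed away or tipped (distance of truck from where it was at the start of the episode above 0.025 m or angle between truck's own z axis and vertical above 0.35 rad).
It fails at once if the paint pot is pushed away or tipped (distance of paintpot from where it was at the start of the episode above 0.025 m or angle between paintpot's own z axis and vertical above 0.35 rad).
It also fails if it takes over 64 s, if anything falls off the work surface, if the arm or the gripper's body presses on something with over 40 N, if the wrist force passes 120 N, or if a joint passes its speed limit or range.

## Robot

A 6-joint arm with a two-finger parallel gripper is mounted at the origin on the work surface. World frame = base frame: x ahead of the robot, y to its left, z up, the work surface at z = 0. Lengths are in m, angles in rad, forces in N, time in s.
With the tool pointing down it reaches from about 0.3 to 0.875 m from the base axis. Payload 6.4 kg.
Tool frame: the origin (TCP) lies midway between the tips of the shut fingers; the grasp point (between the pads) lies 19 mm behind it (ctrl.pinch_z is the distance from the TCP to the grasp point, in m); z points along the fingers, y is the line along which they close (so a half turn about z gives the same grasp; the last joint's range is limited). The gripper opens to 85 mm and grips with 20 to 120 N. Pads are 22 mm wide; open, the fingers measure 114 mm over their backs; the gripper's body (76 mm by 85 mm) begins 54 mm behind the grasp point. The pads swing forward as they close: fully open they stand 13 mm farther back than shut.
Start: joints at [1.074, 0.181, 1.607, -0, 1.354, -0.206], TCP at [0.165, 0.551, 0.231] pointing down, gripper open.
Joint ranges: [-2.99, 2.99], [-0.89, 2.07], [0.3, 2.58], [-1.14, 4.28], [0, 2.63], [-3.12, 3.12]. Speed limits (rad/s): [2.57, 2.57, 3.01, 3.14, 3.14, 3.14].

## Interface

Orientations are given as a unit quaternion [w, x, y, z].
In Python, from bench import ctrl gives the robot as it stands.
- The arm moves only by the tool apply_moves, never from a script. Its argument "moves" is a list of rows, each an object with "jaw": the opening, from 0 (shut) to 1 (fully open); "offset": the shift along the tool's x, y, z in mm, a list of three; "rot": the turn, a rotation vector about the tool's x, y, z in degrees, a list of three. In form: [{"jaw": jaw, "offset": [dx, dy, dz], "rot": [ax, ay, az]}, ...]. A call has exactly 5 rows; each row shifts and turns the commanded pose from where the row before left it, along the tool's axes as they then stand; what a row does not reach is not made up. A row lasts 1/8 s, in which the tool goes at most 62.5 mm and 10.7 degrees, less where a joint would pass 70% of its speed; a pose out of reach is approached as far as the arm can. A call is refused whole if a number of a shift passes 62.5 or a number of a turn 10.7, either way. A call with a gripper value outside its range is refused whole. The fingers move at their own pace and stop on an object; the grip force is fixed at half the most. Time passes only in rows, so rows that do not move let the fingers close, or fill a call up. It gives the time, the measured TCP pose, the force, the opening and the grip force at its end, in the units of the state.
- ctrl.get_obs(): the state, without advancing time (a new reading comes with each control period).
- ctrl.camera(name): name is "side" or "top" or "wrist"; returns (picture, depth): 384x512x3 uint8, red, green, blue; 384x512 float32, m along the optical axis (not along the pixel's ray), 0 where there is no reading.
- ctrl.camera_params(name): a dict with "K" (3x3 intrinsics, pixels), "cam_to_world" (4x4, takes a point from camera to world coordinates); the wrist camera has in their place "mount" (4x4, takes a point from camera to tool coordinates, whose origin is the TCP and whose axes are the flange's). Camera axes: x right, y down, z forward; pixel columns grow to the right and rows downward; lengths in m; the calibration is good to about 2 mm. The wrist camera is an equidistant fisheye: a pixel r from the principal point sees the ray r / f radians off the axis. A picture is of the moment at which its call begins: read the wrist's pose just before it. camera_params takes no time and is no camera call.
- ctrl.hand_in(): hands the job in; it is judged then, once.
Trained networks look in the newest picture that a camera, given by its name, has taken for a name from the list of things; names that differ only in an ending like _2 or _b are one class to them, and where a whole thing is asked for, a point or a joint stands for the part that bears it (a point fixed in the world has none). Each returns a list of dicts, best first, with "score" (0 to 1); they miss things now and then, are a little off and sometimes report something else, mostly with a low value. They report only what shows in the picture. A call takes as long as a camera call. They do not tell look-alikes from the thing itself.
- ctrl.outline_of(camera, target): "region" (384x512 bool, what is visible of it) and "position" ([column, row] in pixels, amid what is visible of it).
The state is a dict: "time_s": time; "q": joint angles; "dq": joint speeds; "joint_efforts": joint torques, N m; "eef_pos": TCP position; "eef_rot": TCP orientation; "wrist_force": force on the tool from outside, world axes, zero at the start; "torque": the same for the moment, N m; "opening": opening from 0.0 (shut) to 1.0 (fully open); "grasp_force": force on a finger pad.
Only numpy, scipy, OpenCV 4.12 (cv2) and the standard library are available. Lean on these libraries where they do the work, as an engineer would, in place of code of your own. Each camera call takes 0.05 s, during which the arm holds its last target. There are 200 camera calls.

## Working session

There is one attempt and no reset: what is moved stays moved. The work goes in short steps, Python scripts to look and compute and a tool call to move; the robot and the scene stay as the last step left them, time stands still between calls to the robot, and variables do not carry over. Pictures are saved under pics/ and viewed, at most 10 in all, crops included, and the job is handed in when it is done.

Besides the shell and the picture viewer there is one more tool, called after ">>>" as name([rows], argument=value, ...), one row to a line, values as JSON. apply_moves: Moves the arm, as the interface text tells. Its arguments: {"type":"object","properties":{"moves":{"type":"array"}},"required":["moves"]}

```bash
mkdir -p pics; ls; cat > h.py <<'E'
import numpy as np, cv2
from bench import ctrl
from scipy.spatial.transform import Rotation as R
def cloud(cam, d):
    P=ctrl.camera_params(cam);K=np.array(P["K"]);T=np.array(P["cam_to_world"])
    v,u=np.mgrid[:384,:512]
    p=np.stack([(u-K[0,2])/K[0,0]*d,(v-K[1,2])/K[1,1]*d,d],-1)
    return p@T[:3,:3].T+T[:3,3]
def save(n,img): cv2.imwrite("pics/"+n,img[...,::-1])
E
python3 - <<'E'
from h import *
o=ctrl.get_obs();print(o)
ims=[]
for c in["top","side"]:
    im,d=ctrl.camera(c);ims.append(im);np.savez(c+".npz",im=im,d=d);P=cloud(c,d)
    for t in["grinder","cap","dial","store","truck","paintpot"]:
        for r in ctrl.outline_of(c,t)[:4]:
            m=r["region"]&(d>0);q=P[m]
            if len(q): print(c,t,round(r["score"],2),np.round(r["position"]),m.sum(),np.percentile(q,[2,50,98],axis=0).round(3).tolist())
save("a.png",cv2.resize(np.vstack(ims),(800,1200))[:600]);save("b.png",cv2.resize(ims[1],(800,600)))
print(ctrl.camera_params("wrist"))
E
```

```text
pics
{'time_s': 0.0, 'q': array([ 1.07370415e+00,  1.81546752e-01,  1.60801845e+00,  1.31978306e-05,
        1.35380341e+00, -2.06319983e-01]), 'dq': array([ 0.00074116, -0.00040636, -0.00060558, -0.00041816,  0.00033967,
       -0.00107093]), 'joint_efforts': array([ 2.25270873e-03, -4.44882059e+01, -3.51329720e+01, -6.20220112e-05,
        9.33790812e-03, -5.54800366e-07]), 'eef_pos': array([0.16456604, 0.55036445, 0.2303759 ]), 'eef_rot': array([-3.11958158e-04,  1.44875817e-01,  9.89449447e-01, -8.31405502e-04]), 'wrist_force': array([-0.27737716, -0.09473323,  0.19390867]), 'torque': array([ 0.01360167, -0.03011728,  0.00700935]), 'grasp_force': 0.0, 'opening': 1.0004377702342164}
top grinder 0.81 [260. 145.] 5357 [[0.507, -0.115, 0.049], [0.641, -0.046, 0.109], [0.74, 0.025, 0.252]]
top cap 0.92 [334. 216.] 355 [[0.442, -0.295, 0.025], [0.467, -0.265, 0.031], [0.493, -0.242, 0.061]]
top cap 0.85 [331. 264.] 732 [[0.293, -0.291, 0.036], [0.333, -0.247, 0.042], [0.368, -0.217, 0.083]]
top cap 0.58 [376. 207.] 738 [[0.452, -0.421, 0.035], [0.489, -0.377, 0.042], [0.527, -0.346, 0.
[... 1254 characters left out ...]
. 251.] 638 [[0.604, -0.291, 0.008], [0.616, -0.273, 0.053], [0.65, -0.245, 0.071]]
side paintpot 0.52 [177. 193.] 399 [[0.429, 0.22, -0.002], [0.472, 0.239, 0.028], [0.514, 0.277, 0.039]]
{'K': array([[297.31863964,   0.        , 254.68209576],
       [  0.        , 297.31863964, 192.55029857],
       [  0.        ,   0.        ,   1.        ]]), 'mount': array([[-8.16781010e-04, -9.58131419e-01, -2.86327638e-01,
         7.42716205e-02],
       [ 9.99999592e-01, -8.92711259e-04,  1.34650043e-04,
         9.99783464e-04],
       [-3.84620343e-04, -2.86327412e-01,  9.58131758e-01,
        -1.42294003e-01],
       [ 0.00000000e+00,  0.00000000e+00,  0.00000000e+00,
         1.00000000e+00]])}
```

View pics/a.png

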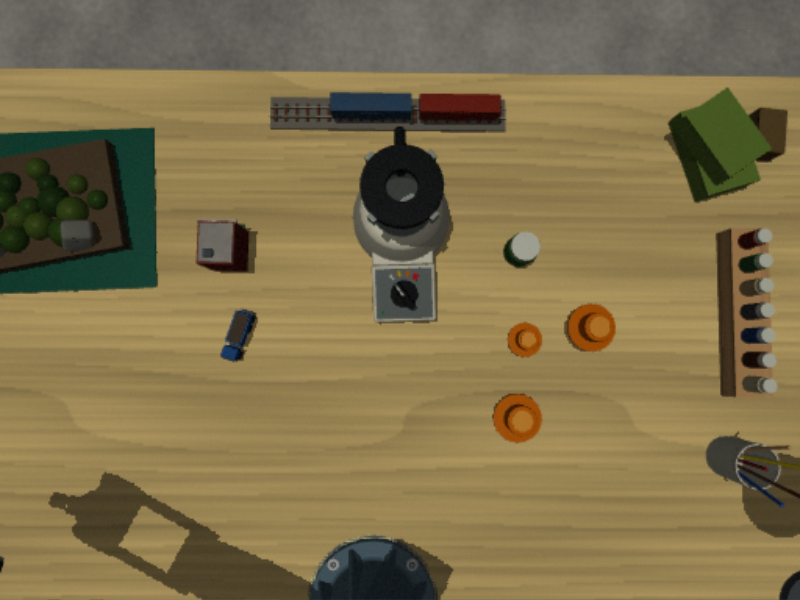

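View pics/b.png

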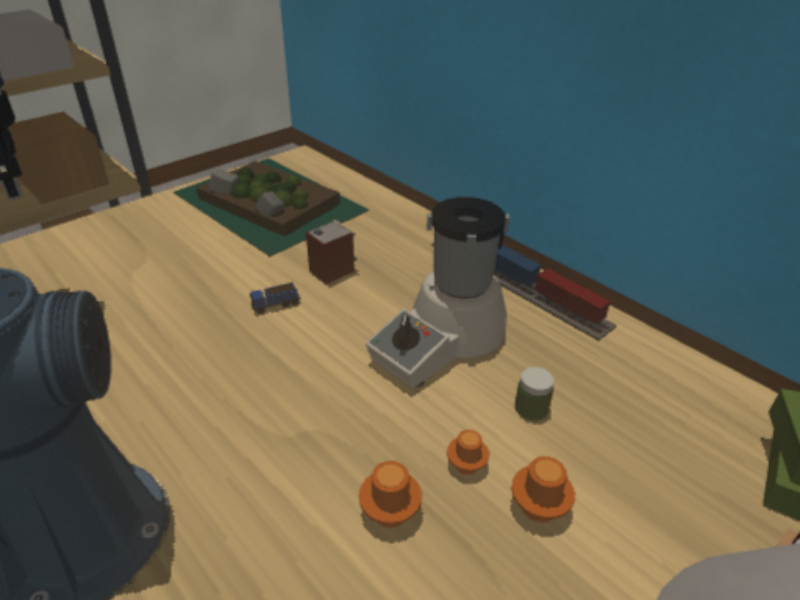

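The top view shows the small cap at (525,340), the lid hole at (402,186) and the dial at (405,294), with the grinder's front facing the robot. The two larger caps are the look-alikes. Next I'll measure the poses precisely.

```bash
cat > m.py <<'E'
from h import *
from scipy.optimize import least_squares
def circ(p,r=None):
    f=lambda c:np.hypot(p[:,0]-c[0],p[:,1]-c[1])-(c[2] if r is None else r)
    return least_squares(f,[*p[:,:2].mean(0),.03],loss="soft_l1",f_scale=.002).x
for c in["top","side"]:
    z=np.load(c+".npz");im,d=z["im"],z["d"];P=cloud(c,d)
    x=P[...,0];y=P[...,1];h=P[...,2]
    lid=(abs(h-.25)<.006)&(abs(x-.69)<.09)&(abs(y+.045)<.09)
    lid=cv2.morphologyEx(lid.astype(np.uint8),cv2.MORPH_OPEN,np.ones((2,2),np.uint8))
    cs,hi=cv2.findContours(lid,cv2.RETR_CCOMP,cv2.CHAIN_APPROX_NONE)
    for k,(cc,hh) in enumerate(zip(cs,hi[0])):
        if len(cc)>15:
            q=P[cc[:,0,1],cc[:,0,0]];print(c,"lid","hole" if hh[3]>=0 else "outer",len(q),circ(q).round(4),q[:,2].mean().round(4))
    near=(np.hypot(x-.467,y+.268)<.05)
    t=near&(h>.052)&(h<.066);f=near&(h>.018)&(h<.036)
    print(c,"captop",P[t].mean(0).round(4),t.sum(),"bbox mid",(P[t].max(0)+P[t].min(0))/2,"size",np.ptp(P[t],axis=0))
    q=P[f];print(c,"flange bbox mid",((q.max(0)+q.min(0))/2).round(4),np.ptp(q,axis=0).round(4))
    b=(np.hypot(x-.543,y+.05)<.035)&(h>.082)
    q=P[b];m=q.mean(0);print(c,"bar",m.round(4),len(q),((q.max(0)+q.min(0))/2).round(4))
    u,s,v=np.linalg.svd(q[:,:2]-m[:2]);print("bar dir deg",np.degrees(np.arctan2(v[0,1],v[0,0])),s)
    pan=(abs(x-.54)<.08)&(abs(y+.05)<.08)&(h>.04)&(h<.08)&(im.mean(-1)>0)
    q=P[pan];print(c,"panel",q.min(0).round(3),q.max(0).round(3))
    # plane normal of panel
    pl=pan&(np.hypot(x-.543,y+.05)>.032)&(np.hypot(x-.543,y+.05)<.045)
    q=P[pl];m=q.mean(0);n=np.linalg.svd(q-m)[2][2];n*=np.sign(n[2]);print("plane n",n.round(3),m.round(3))
    if c=="top":
        a=cv2.resize(im[100:225,215:365],(750,625))[:600];save("c.png",a)
E
python3 m.py
```

```text
top lid outer 167 [ 0.6842 -0.0486  0.0607] 0.2077
top lid hole 61 [ 0.6847 -0.0449  0.0263] 0.223
top captop [ 0.4674 -0.2676  0.0576] 143 bbox mid [ 0.46722071 -0.26799088  0.05766877] size [0.03283226 0.03586898 0.01101528]
top flange bbox mid [ 0.4662 -0.2683  0.0279] [0.059  0.0596 0.0123]
top bar [ 0.539  -0.0508  0.0938] 99 [ 0.5392 -0.0517  0.0936]
bar dir deg -143.05830279516155 [0.14226511 0.03942391]
top panel [ 0.498 -0.106  0.042] [0.62  0.008 0.08 ]
plane n [-0.267 -0.01   0.964] [ 0.543 -0.05   0.062]
side lid outer 116 [ 0.6849 -0.051   0.0579] 0.2361
side lid hole 41 [ 0.6849 -0.05    0.0267] 0.2463
side captop [ 0.4676 -0.2715  0.0572] 179 bbox mid [ 0.46870785 -0.26988637  0.05662127] size [0.03521843 0.03641704 0.00841294]
side flange bbox mid [ 0.4692 -0.2705  0.0291] [0.0627 0.0608 0.0138]
side bar [ 0.539  -0.055   0.0923] 93 [ 0.539  -0.0546  0.0916]
bar dir deg -143.53485648695866 [0.14143155 0.03995923]
side panel [ 0.497 -0.109  0.04 ] [0.62  0.003 0.08 ]
plane n [-0.274 -0.011  0.962] [ 0.539 -0.053  0.059]
```

View pics/c.png

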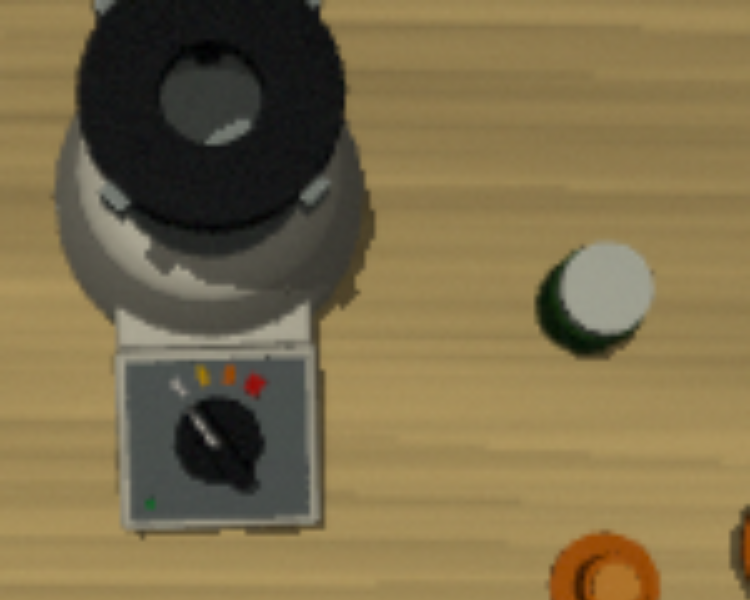

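The crop shows the hole at about (212,92), the white off mark at (180,385), the red third mark at (256,384), and the dial pointer at white. So the cap is at about (0.4675,-0.269). Moving above it.

>>> apply_moves([
  {"jaw": 1,"offset": [-35,-46.5,4.7],"rot": [0,0,0]},
  {"jaw": 1,"offset": [-35,-46.5,4.7],"rot": [0,0,0]},
  {"jaw": 1,"offset": [-35,-46.5,4.7],"rot": [0,0,0]},
  {"jaw": 1,"offset": [-35,-46.5,4.7],"rot": [0,0,0]},
  {"jaw": 1,"offset": [-35,-46.5,4.7],"rot": [0,0,0]},
])

```text
time_s: 1.32
eef_pos: [0.2663, 0.2765, 0.2079]
eef_rot: [0.001, 0.144, 0.99, 0.0]
wrist_force: [0.9, 0.2, -0.0]
opening: 0.998
grasp_force: 0.0
```

>>> apply_moves([
  {"jaw": 1,"offset": [-35,-46.5,4.7],"rot": [0,0,0]},
  {"jaw": 1,"offset": [-35,-46.5,4.7],"rot": [0,0,0]},
  {"jaw": 1,"offset": [-35,-46.5,4.7],"rot": [0,0,0]},
  {"jaw": 1,"offset": [-35,-46.5,4.7],"rot": [0,0,0]},
  {"jaw": 1,"offset": [-35,-46.5,4.7],"rot": [0,0,0]},
])

```text
time_s: 1.95
eef_pos: [0.3675, 0.003, 0.1847]
eef_rot: [0.001, 0.145, 0.989, -0.0]
wrist_force: [1.3, 0.4, 0.4]
opening: 0.996
grasp_force: 0.0
```

>>> apply_moves([
  {"jaw": 1,"offset": [-35,-46.5,4.7],"rot": [0,0,0]},
  {"jaw": 1,"offset": [-35,-46.5,4.7],"rot": [0,0,0]},
  {"jaw": 1,"offset": [-35,-46.5,4.7],"rot": [0,0,0]},
  {"jaw": 1,"offset": [-35,-46.5,4.7],"rot": [0,0,0]},
  {"jaw": 1,"offset": [-35,-46.5,4.7],"rot": [0,0,0]},
])

```text
time_s: 2.58
eef_pos: [0.4683, -0.27, 0.1607]
eef_rot: [0.0, 0.145, 0.989, -0.0]
wrist_force: [1.2, 0.7, -0.0]
opening: 1.002
grasp_force: 0.0
```

>>> apply_moves([
  {"jaw": 1,"offset": [0,0,0],"rot": [0,0,9.4]},
  {"jaw": 1,"offset": [0,0,0],"rot": [0,0,9.4]},
  {"jaw": 1,"offset": [0,0,0],"rot": [0,0,9.4]},
  {"jaw": 1,"offset": [0,0,0],"rot": [0,0,0]},
  {"jaw": 1,"offset": [0,0,0],"rot": [0,0,0]},
])

```text
time_s: 3.2
eef_pos: [0.4679, -0.2679, 0.1609]
eef_rot: [0.0, 0.38, 0.925, -0.0]
wrist_force: [0.6, 0.1, -0.6]
opening: 0.998
grasp_force: 0.0
```

```bash
cat >> h.py <<'E'
def wrist():
    o=ctrl.get_obs();im,d=ctrl.camera("wrist")
    P=ctrl.camera_params("wrist");K=P["K"];M=P["mount"]
    q=o["eef_rot"];Rw=R.from_quat([q[1],q[2],q[3],q[0]]).as_matrix()
    v,u=np.mgrid[:384,:512];dx=u-K[0,2];dy=v-K[1,2];r=np.hypot(dx,dy);th=r/K[0,0]
    s=np.where(r>0,np.sin(th)/np.maximum(r,1e-9),0)
    ray=np.stack([dx*s,dy*s,np.cos(th)],-1)
    A=Rw@M[:3,:3];c=Rw@M[:3,3]+o["eef_pos"]
    rw=ray@A.T
    return o,im,d,rw,c,c+rw*(d/np.maximum(ray[...,2],.05))[...,None]
def onplane(rw,c,z): return c+rw*((z-c[2])/rw[...,2])[...,None]
def ell(p): 
    (a,b),ax,_=cv2.fitEllipse((p[:,:2]*1000).astype(np.float32));return np.round([a,b,*ax],1)
E
python3 - <<'E'
from h import *
o,im,d,rw,c,P=wrist()
save("w1.png",cv2.resize(im,(800,600)))
print(o["eef_pos"],o["eef_rot"])
for r in ctrl.outline_of("wrist","cap")[:3]:
    m=r["region"];q=P[m&(d>0)];
    print(r["score"],r["position"],m.sum(),np.percentile(q,[2,50,98],axis=0).round(4).tolist())
    cs,_=cv2.findContours(m.astype(np.uint8),0,1);k=max(cs,key=len)[:,0]
    print("flange ell",ell(onplane(rw,c,.029)[k[:,1],k[:,0]]))
    t=m&(abs(P[...,2]-.058)<.006)&(d>0)
    cs,_=cv2.findContours(t.astype(np.uint8),0,1);k=max(cs,key=len)[:,0]
    if len(k)>8: print("top ell",ell(onplane(rw,c,.058)[k[:,1],k[:,0]]),P[t].mean(0))
E
```

```text
[ 0.46785597 -0.26789118  0.16088044] [ 7.05445312e-05  3.80088555e-01  9.24950098e-01 -5.08120333e-05]
0.83 [194.1, 278.2] 3976 [[0.4553, -0.4037, 0.0364], [0.4876, -0.367, 0.0586], [0.5265, -0.3441, 0.0812]]
flange ell [ 499.2 -393.9   71.9  115.2]
top ell [ 491.5 -385.4   48.3   55.7] [ 0.48331273 -0.36480744  0.05805609]
0.79 [255.3, 184.2] 3222 [[0.439, -0.2952, 0.0002], [0.4629, -0.2633, 0.0297], [0.4954, -0.2397, 0.0591]]
flange ell [ 467.  -267.3   61.    62.1]
top ell [ 466.7 -267.4   35.4   36.3] [ 0.46656176 -0.26727816  0.05775543]
0.69 [163.7, 70.0] 6286 [[0.3013, -0.289, 0.0384], [0.3393, -0.2471, 0.0611], [0.3678, -0.2141, 0.0816]]
flange ell [ 325.7 -253.3   85.9   89.8]
top ell [ 303.6 -263.4   67.7  107.3] [ 0.34875526 -0.24306721  0.05801765]
```

View pics/w1.png

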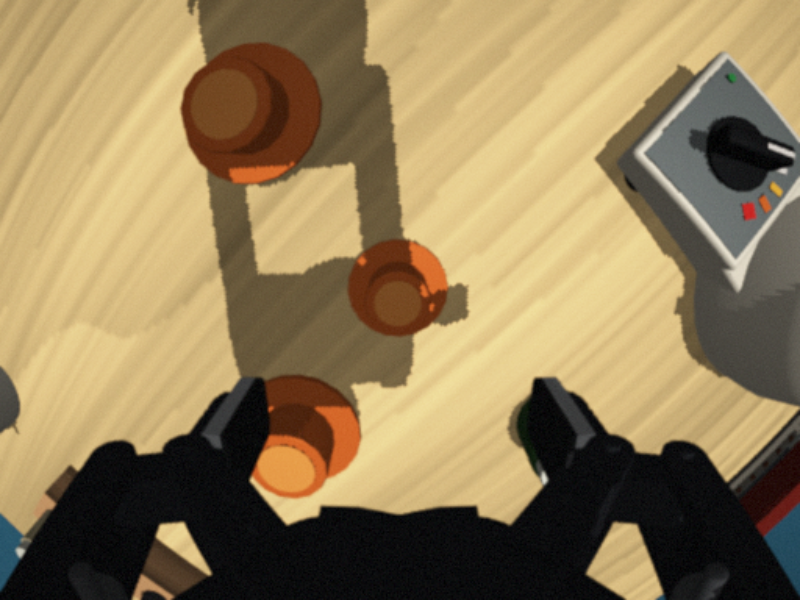

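The wrist picture shows the small cap at (398,290), centred between the open fingers, with both large look-alikes clear of the descent. I'll descend and grip.

>>> apply_moves([
  {"jaw": 1,"offset": [1,0,50],"rot": [0,0,0]},
  {"jaw": 1,"offset": [0,0,50],"rot": [0,0,0]},
  {"jaw": 1,"offset": [0,0,30],"rot": [0,0,0]},
  {"jaw": 1,"offset": [0,0,0],"rot": [0,0,0]},
  {"jaw": 0,"offset": [0,0,0],"rot": [0,0,0]},
])

```text
time_s: 3.92
eef_pos: [0.4679, -0.2679, 0.0321]
eef_rot: [0.001, 0.381, 0.924, -0.0]
wrist_force: [-0.4, 0.4, 0.3]
opening: 0.816
grasp_force: 0.0
```

>>> apply_moves([
  {"jaw": 0,"offset": [0,0,0],"rot": [0,0,0]},
  {"jaw": 0,"offset": [0,0,0],"rot": [0,0,0]},
  {"jaw": 0,"offset": [0,0,0],"rot": [0,0,0]},
  {"jaw": 0,"offset": [0,0,0],"rot": [0,0,0]},
  {"jaw": 0,"offset": [0,0,0],"rot": [0,0,0]},
])

```text
time_s: 4.55
eef_pos: [0.4681, -0.268, 0.0326]
eef_rot: [0.001, 0.381, 0.924, -0.0]
wrist_force: [-1.2, 1.2, 6.4]
opening: 0.413
grasp_force: 59.4
```

>>> apply_moves([
  {"jaw": 0,"offset": [0,0,-30],"rot": [0,0,0]},
  {"jaw": 0,"offset": [0,0,-60],"rot": [0,0,0]},
  {"jaw": 0,"offset": [0,0,-60],"rot": [0,0,0]},
  {"jaw": 0,"offset": [0,0,-60],"rot": [0,0,0]},
  {"jaw": 0,"offset": [0,0,-60],"rot": [0,0,0]},
])

```text
time_s: 5.18
eef_pos: [0.4669, -0.2669, 0.3037]
eef_rot: [0.001, 0.381, 0.924, -0.0]
wrist_force: [0.4, -1.9, -1.9]
opening: 0.415
grasp_force: 60.1
```

>>> apply_moves([
  {"jaw": 0,"offset": [0,40,0],"rot": [0,0,0]},
  {"jaw": 0,"offset": [0,60,0],"rot": [0,0,0]},
  {"jaw": 0,"offset": [0,60,0],"rot": [0,0,0]},
  {"jaw": 0,"offset": [0,50,0],"rot": [0,0,0]},
  {"jaw": 0,"offset": [0,0,0],"rot": [0,0,0]},
])

```text
time_s: 5.8
eef_pos: [0.6168, -0.1152, 0.3009]
eef_rot: [0.0, 0.379, 0.925, 0.0]
wrist_force: [-1.3, 0.2, -1.3]
opening: 0.412
grasp_force: 60.3
```

```bash
cat > w2.py <<'E'
from h import *
import sys
o,im,d,rw,c,P=wrist()
np.savez("w2.npz",im=im,d=d,rw=rw,c=c,P=P)
save(sys.argv[1],cv2.resize(im,(800,600)))
print(o["eef_pos"],o["eef_rot"],o["opening"])
H=onplane(rw,c,.25)
m=(np.hypot(H[...,0]-.685,H[...,1]+.048)<.085)
# dark lid mask by depth
lid=m&(abs(P[...,2]-.25)<.008)&(d>0)
q=H[lid];print("lid",lid.sum(),P[lid][:,2].mean() if lid.any() else 0)
cs,hi=cv2.findContours(lid.astype(np.uint8),cv2.RETR_CCOMP,cv2.CHAIN_APPROX_NONE)
for k,h in zip(cs,hi[0]):
    if len(k)>20: print("hole" if h[3]>=0 else "outer",len(k),ell(H[k[:,0,1],k[:,0,0]]))
for t in["cap"]:
  for r in ctrl.outline_of("wrist",t)[:4]: 
    mm=r["region"];q=P[mm&(d>0)];print(t,r["score"],r["position"],mm.sum(),np.median(q,0).round(3))
E
python3 w2.py w2.png
```

```text
[ 0.61680575 -0.11518517  0.30093736] [2.34221128e-04 3.79414733e-01 9.25226591e-01 4.01005784e-04] 0.41165004214174006
lid 14603 0.24937535404049546
outer 456 [682.8 -43.2 117.7 124.1]
hole 160 [682.5 -45.1  42.7  45.4]
cap 0.74 [254.4, 245.5] 8292 [ 0.609 -0.108  0.323]
cap 0.61 [85.3, 224.7] 1887 [ 0.493 -0.369  0.046]
cap 0.56 [63.4, 93.6] 2101 [ 0.341 -0.242  0.046]
cap 0.2 [251.8, 89.8] 6429 [ 0.551 -0.051  0.067]
```

View pics/w2.png

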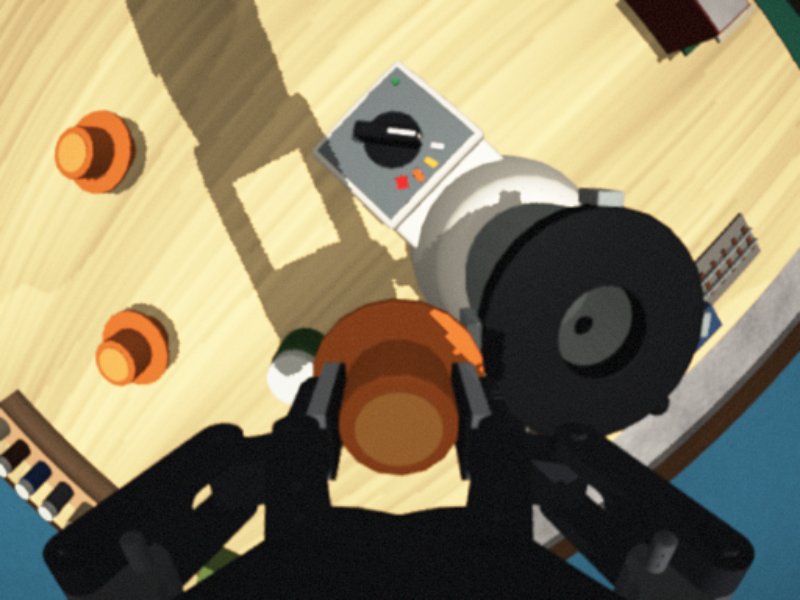

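The wrist picture shows the cap upright between the fingers at (398,430), and the lid hole at (598,325). I'll refine the hole with fits from all cameras and measure the cap in the hand.

```bash
cat > f.py <<'E'
from h import *
from scipy.optimize import least_squares
def circ(p,r):
    f=lambda c:np.hypot(p[:,0]-c[0],p[:,1]-c[1])-r
    s=least_squares(f,[.684,-.047],loss="soft_l1",f_scale=.001);return s.x.round(4),np.median(abs(f(s.x))).round(4)
def lidfit(n,H,P,d):
    lid=(np.hypot(H[...,0]-.685,H[...,1]+.048)<.09)&(abs(P[...,2]-.25)<.006)&(d>0)
    cs,hi=cv2.findContours(lid.astype(np.uint8),cv2.RETR_CCOMP,cv2.CHAIN_APPROX_NONE)
    for k,h in zip(cs,hi[0]):
        if len(k)>20:
            q=H[k[:,0,1],k[:,0,0]];print(n,len(k),"hole" if h[3]>=0 else "outer",circ(q,.0235 if h[3]>=0 else .061),ell(q))
for n in["top","side"]:
    z=np.load(n+".npz");d=z["d"];P=cloud(n,d);c=ctrl.camera_params(n)["cam_to_world"][:3,3]
    lidfit(n,onplane(cloud(n,np.ones_like(d))-c,c,.25),P,d)
z=np.load("w2.npz");d,rw,c,P,im=[z[k] for k in("d","rw","c","P","im")]
lidfit("wrist",onplane(rw,c,.25),P,d)
# cap in hand
hsv=cv2.cvtColor(im,cv2.COLOR_RGB2HSV);org=(hsv[...,0]<16)&(hsv[...,1]>120)
near=np.hypot(P[...,0]-.6168,P[...,1]+.1152)<.05
for lo,hi,nm in((.318,.335,"top"),(.288,.306,"flange")):
    m=near&org&(P[...,2]>lo)&(P[...,2]<hi);zs=np.median(P[m][:,2])
    if nm=="top": m&=abs(P[...,2]-zs)<.004
    q=P[m];print(nm,m.sum(),zs,q.mean(0).round(4),((q.max(0)+q.min(0))/2).round(4))
    cs,_=cv2.findContours(m.astype(np.uint8),0,1);k=max(cs,key=len)[:,0];print(ell(onplane(rw,c,zs)[k[:,1],k[:,0]]))
E
python3 f.py
```

```text
top 167 outer (array([ 0.6845, -0.0452]), np.float64(0.0014)) [684.4 -45.2 121.5 122.5]
top 61 hole (array([ 0.6844, -0.0452]), np.float64(0.0006)) [684.4 -45.2  47.8  48.7]
side 117 outer (array([ 0.6826, -0.0506]), np.float64(0.0014)) [682.4 -50.8 122.8 125.6]
side 41 hole (array([ 0.6822, -0.0503]), np.float64(0.0011)) [682.  -50.5  43.   47.8]
wrist 454 outer (array([ 0.6839, -0.0439]), np.float64(0.0013)) [683.  -43.1 117.7 123.5]
wrist 166 hole (array([ 0.6831, -0.0451]), np.float64(0.0011)) [683.2 -45.1  44.   46. ]
top 4141 0.32614841183395193 [ 0.6152 -0.1132  0.3261] [ 0.6166 -0.1145  0.3257]
[ 615.8 -113.9   35.7   36.4]
flange 3180 0.29708543343531235 [ 0.6034 -0.1017  0.2975] [ 0.6107 -0.1087  0.2992]
[ 606.3 -104.5   32.5   55.8]
```

>>> apply_moves([
  {"jaw": 0,"offset": [0,46,0],"rot": [0,0,0]},
  {"jaw": 0,"offset": [0,40,0],"rot": [0,0,0]},
  {"jaw": 0,"offset": [0,10,0],"rot": [0,0,0]},
  {"jaw": 0,"offset": [0,0,0],"rot": [0,0,0]},
  {"jaw": 0,"offset": [0,0,0],"rot": [0,0,0]},
])

```text
time_s: 6.52
eef_pos: [0.6822, -0.0517, 0.301]
eef_rot: [-0.0, 0.382, 0.924, -0.0]
wrist_force: [0.3, 1.4, -1.5]
opening: 0.41
grasp_force: 60.4
```

```bash
cat > g.py <<'E'
from h import *
# wrist: cap in hand vs hole, fitted with the same camera
from scipy.optimize import least_squares
o,im,d,rw,c,P=wrist();e=o["eef_pos"];print(e,o["wrist_force"].round(1))
H=onplane(rw,c,.25)
near=np.hypot(P[...,0]-e[0],P[...,1]-e[1])<.05
m=near&(abs(P[...,2]-e[2]-.0254)<.004)
cs,_=cv2.findContours(m.astype(np.uint8),0,1);k=max(cs,key=len)[:,0];print("captop",ell(onplane(rw,c,e[2]+.0254)[k[:,1],k[:,0]]))
lid=(np.hypot(H[...,0]-.684,H[...,1]+.045)<.075)&(abs(P[...,2]-.25)<.006)&(d>0)
cs,_=cv2.findContours(lid.astype(np.uint8),0,1);k=max(cs,key=len)[:,0];q=H[k[:,1],k[:,0]]
f=lambda s:np.hypot(q[:,0]-s[0],q[:,1]-s[1])-.061
s=least_squares(f,[.684,-.045],loss="cauchy",f_scale=.001).x;print("lid outer",s,(abs(f(s))<.002).sum(),len(q))
E
python3 g.py
```

```text
[ 0.68218782 -0.05172906  0.30095886] [ 0.3  1.4 -1.5]
captop [680.8 -49.7  33.9  54.1]
lid outer [ 0.68584069 -0.04483332] 286 569
```

>>> apply_moves([
  {"jaw": 0,"offset": [2,5.5,0],"rot": [0,0,0]},
  {"jaw": 0,"offset": [0,0,5],"rot": [0,0,0]},
  {"jaw": 0,"offset": [0,0,5],"rot": [0,0,0]},
  {"jaw": 0,"offset": [0,0,0],"rot": [0,0,0]},
  {"jaw": 0,"offset": [0,0,0],"rot": [0,0,0]},
])

```text
time_s: 7.2
eef_pos: [0.6854, -0.045, 0.2907]
eef_rot: [-0.0, 0.382, 0.924, -0.0]
wrist_force: [-0.2, -0.0, -0.5]
opening: 0.411
grasp_force: 60.4
```

```bash
cat > s.py <<'E'
from h import *
from scipy.optimize import least_squares
o=ctrl.get_obs();print(o["eef_pos"],o["eef_rot"].round(4))
ims=[]
for n,z0 in(("top",0),("side",0)):
    im,d=ctrl.camera(n);P=cloud(n,d);c=ctrl.camera_params(n)["cam_to_world"][:3,3]
    hsv=cv2.cvtColor(im,cv2.COLOR_RGB2HSV);org=(hsv[...,0]<16)&(hsv[...,1]>110)&(np.hypot(P[...,0]-.684,P[...,1]+.046)<.05)&(P[...,2]>.2)
    q=P[org];print(n,"orange",org.sum(),((q.max(0)+q.min(0))/2).round(4),np.ptp(q,axis=0).round(4)) if org.any() else print(n,"none")
    ims.append(im)
s=ims[1][110:240,210:390];save("s1.png",np.hstack([cv2.resize(s,(480,346)),cv2.resize(ims[0][90:180,220:300],(308,346))]))
E
python3 s.py
```

```text
[ 0.68540074 -0.0449513   0.29067832] [-1.000e-04  3.816e-01  9.243e-01 -0.000e+00]
top orange 247 [ 0.6756 -0.0389  0.3378] [0.0571 0.0495 0.18  ]
side orange 276 [ 0.6853 -0.0414  0.2833] [0.061  0.0735 0.0677]
```

View pics/s1.png

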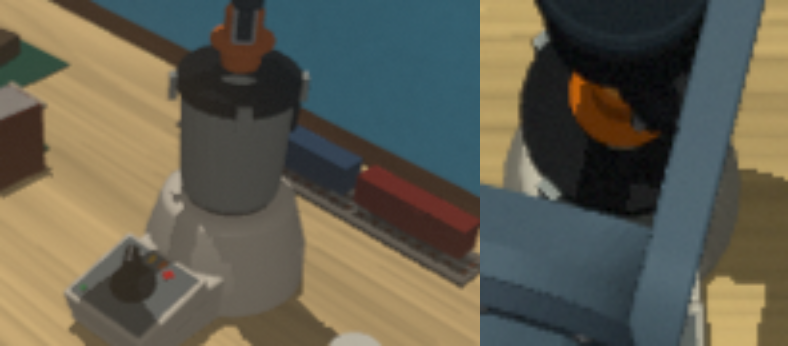

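The side crop shows the stem above the hole (240,70) and the top crop shows the flange concentric with the lid. I'll lower it while watching the force.

>>> apply_moves([
  {"jaw": 0,"offset": [-0.5,-1.5,0],"rot": [0,0,0]},
  {"jaw": 0,"offset": [0,0,6],"rot": [0,0,0]},
  {"jaw": 0,"offset": [0,0,6],"rot": [0,0,0]},
  {"jaw": 0,"offset": [0,0,6],"rot": [0,0,0]},
  {"jaw": 0,"offset": [0,0,0],"rot": [0,0,0]},
])

```text
time_s: 7.92
eef_pos: [0.6843, -0.0462, 0.2717]
eef_rot: [-0.001, 0.382, 0.924, -0.0]
wrist_force: [-0.0, -0.1, -0.1]
opening: 0.415
grasp_force: 60.4
```

No contact and 11 mm deep in the hole; continuing.

>>> apply_moves([
  {"jaw": 0,"offset": [0,0,4],"rot": [0,0,0]},
  {"jaw": 0,"offset": [0,0,4],"rot": [0,0,0]},
  {"jaw": 0,"offset": [0,0,3],"rot": [0,0,0]},
  {"jaw": 0,"offset": [0,0,0],"rot": [0,0,0]},
  {"jaw": 0,"offset": [0,0,0],"rot": [0,0,0]},
])

```text
time_s: 8.55
eef_pos: [0.6848, -0.0464, 0.2619]
eef_rot: [0.0, 0.382, 0.924, 0.0]
wrist_force: [-0.1, -1.1, -0.1]
opening: 0.414
grasp_force: 60.4
```

>>> apply_moves([
  {"jaw": 0,"offset": [0,0,2],"rot": [0,0,0]},
  {"jaw": 0,"offset": [0,0,1],"rot": [0,0,0]},
  {"jaw": 0,"offset": [0,0,1],"rot": [0,0,0]},
  {"jaw": 0,"offset": [0,0,0],"rot": [0,0,0]},
  {"jaw": 0,"offset": [0,0,0],"rot": [0,0,0]},
])

```text
time_s: 9.18
eef_pos: [0.6849, -0.0462, 0.2587]
eef_rot: [0.0, 0.381, 0.924, 0.0]
wrist_force: [-2.1, 0.7, 5.3]
opening: 0.413
grasp_force: 61.0
```

>>> apply_moves([
  {"jaw": 0,"offset": [0,0,1],"rot": [0,0,0]},
  {"jaw": 0,"offset": [0,0,0],"rot": [0,0,0]},
  {"jaw": 0,"offset": [0,0,0],"rot": [0,0,0]},
  {"jaw": 0,"offset": [0,0,0],"rot": [0,0,0]},
  {"jaw": 0,"offset": [0,0,0],"rot": [0,0,0]},
])

```text
time_s: 9.8
eef_pos: [0.6849, -0.0463, 0.2587]
eef_rot: [0.001, 0.382, 0.924, 0.0]
wrist_force: [-4.3, 1.7, 9.3]
opening: 0.416
grasp_force: 61.6
```

It's seated: z is as predicted and the contact force is rising. Releasing and raising.

>>> apply_moves([
  {"jaw": 1,"offset": [0,0,0],"rot": [0,0,0]},
  {"jaw": 1,"offset": [0,0,0],"rot": [0,0,0]},
  {"jaw": 1,"offset": [0,0,0],"rot": [0,0,0]},
  {"jaw": 1,"offset": [0,0,0],"rot": [0,0,0]},
  {"jaw": 1,"offset": [0,0,-20],"rot": [0,0,0]},
])

```text
time_s: 10.42
eef_pos: [0.6836, -0.0462, 0.2752]
eef_rot: [-0.002, 0.382, 0.924, -0.0]
wrist_force: [-0.0, -0.9, -0.2]
opening: 0.998
grasp_force: 0.0
```

>>> apply_moves([
  {"jaw": 1,"offset": [0,0,-40],"rot": [0,0,0]},
  {"jaw": 1,"offset": [0,0,-50],"rot": [0,0,-10]},
  {"jaw": 1,"offset": [0,0,0],"rot": [0,0,-10]},
  {"jaw": 1,"offset": [0,0,0],"rot": [0,0,-10]},
  {"jaw": 1,"offset": [0,0,0],"rot": [0,0,-10]},
])

```text
time_s: 11.05
eef_pos: [0.6849, -0.0464, 0.3689]
eef_rot: [0.001, 0.04, 0.999, -0.0]
wrist_force: [-0.6, 0.8, -1.0]
opening: 0.998
grasp_force: 0.0
```

>>> apply_moves([
  {"jaw": 1,"offset": [0,0,0],"rot": [0,0,-10]},
  {"jaw": 1,"offset": [0,0,0],"rot": [0,0,-10]},
  {"jaw": 1,"offset": [0,0,0],"rot": [0,0,-10]},
  {"jaw": 1,"offset": [0,0,0],"rot": [0,0,-10]},
  {"jaw": 1,"offset": [0,0,0],"rot": [0,0,0]},
])

```text
time_s: 11.68
eef_pos: [0.6849, -0.0464, 0.3684]
eef_rot: [0.001, -0.301, 0.954, -0.0]
wrist_force: [-1.2, -0.3, -0.3]
opening: 1.002
grasp_force: 0.0
```

```bash
cat > dial.py <<'E'
from h import *
o,im,d,rw,c,P=wrist();q=o["eef_rot"];Rw=R.from_quat([q[1],q[2],q[3],q[0]])
print("tcp",o["eef_pos"],"toolx heading",np.degrees(np.arctan2(Rw.as_matrix()[1,0],Rw.as_matrix()[0,0])),"q",o["q"].round(2))
save("w3.png",cv2.resize(im,(800,600)))
x,y,h=np.moveaxis(P,-1,0)
b=(np.hypot(x-.541,y+.05)<.032)&(h>.080)&(d>0);q=P[b];m=q.mean(0)
v=np.linalg.svd(q[:,:2]-m[:2])[2];print("bar",len(q),m.round(4),((q.max(0)+q.min(0))/2).round(4),"dir",np.degrees(np.arctan2(v[0,1],v[0,0])))
pl=(np.hypot(x-.541,y+.05)>.034)&(np.hypot(x-.541,y+.05)<.045)&(h>.03)&(h<.09)
q=P[pl];m=q.mean(0);n=np.linalg.svd(q-m)[2][2];n*=np.sign(n[2]);print("n",n.round(3),m.round(4))
for r in ctrl.outline_of("wrist","dial")[:2]: print(r["score"],np.array(r["position"]),np.median(P[r["region"]],0))
cap=(np.hypot(x-.684,y+.046)<.04)&(h>.26)&(d>0);print("cap top",np.percentile(P[cap],[50,95],axis=0).round(4))
t=cap&(abs(h-.284)<.004)
if t.sum()>50:
    cs,_=cv2.findContours(t.astype(np.uint8),0,1);k=max(cs,key=len)[:,0];print(ell(onplane(rw,c,.284)[k[:,1],k[:,0]]))
E
python3 dial.py
```

```text
tcp [ 0.68492645 -0.04639369  0.36842649] toolx heading -144.94756119757122 q [-0.24  0.36  1.11 -0.    1.67 -2.42]
bar 398 [ 0.5416 -0.0504  0.0926] [ 0.5401 -0.05    0.0904] dir 35.02707692304374
n [-0.267 -0.011  0.964] [ 0.5444 -0.0504  0.0619]
0.98 [304.8  76.8] [ 0.54596565 -0.05397657  0.07977774]
cap top [[ 0.6749 -0.051   0.4558]
 [ 0.6922 -0.028   0.4697]]
[684.4 -46.7  35.4  35.9]
```

View pics/w3.png

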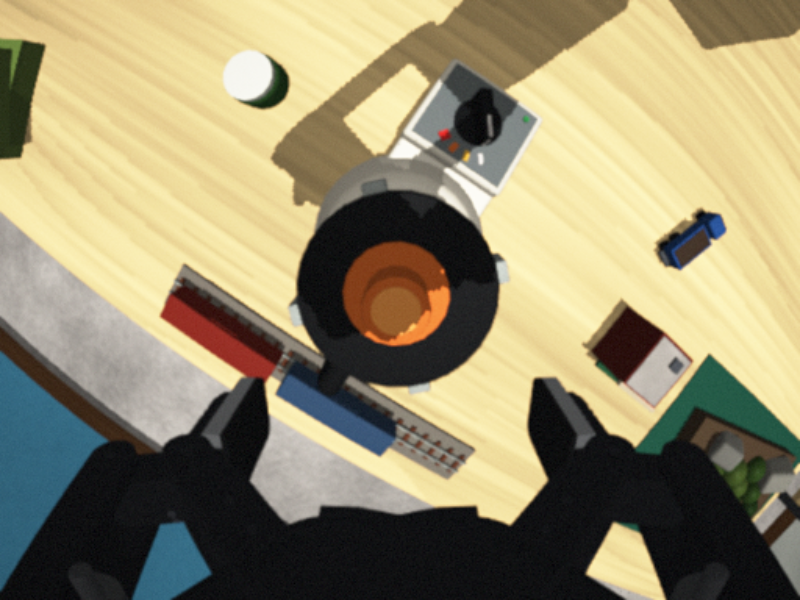

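The wrist picture shows the cap seated concentrically at (397,300) and the dial at (478,120) with its pointer still at off. Next I'll compute the approach to the dial.

```bash
cat > p.py <<'E'
from h import *
import sys
h=float(sys.argv[1]); ang=float(sys.argv[2])  # height of TCP above grip along n (m), dial angle
psi=np.radians(1.8);Z=R.from_euler("z",psi).as_matrix()
n=Z@[-np.sin(np.radians(15)),0,np.cos(np.radians(15))];u=Z@[np.cos(np.radians(15)),0,np.sin(np.radians(15))];v=np.cross(n,u)
a=.6-ang;b=np.cos(a)*u+np.sin(a)*v
Rt=np.stack([-b,np.cross(-n,-b),-n],1);g=np.array([.5395,-.0505,.081])
o=ctrl.get_obs();q=o["eef_rot"];Rw=R.from_quat([q[1],q[2],q[3],q[0]]).as_matrix()
print("tcp",o["eef_pos"],"target",g+n*h,"offset mm now",(Rw.T@(g+n*h-o["eef_pos"])*1000).round(1),
 "rotvec deg",np.degrees(R.from_matrix(Rw.T@Rt).as_rotvec()).round(2))
print("lateral err in target frame",(Rt.T@(g+n*h-o["eef_pos"])*1000).round(1), "F",o["wrist_force"].round(1),"tau",o["torque"].round(3),"open",o["opening"])
E
python3 p.py .09 0
```

```text
tcp [ 0.68486488 -0.04640626  0.36789548] target [ 0.51621778 -0.05123167  0.16793332] offset mm now [141.2  92.8 199.8] rotvec deg [  8.28 -12.42  -1.24]
lateral err in target frame [176.9 121.6 149.5] F [ 0.1 -0.2  0. ] tau [-0.012  0.001 -0.024] open 1.003061035101746
```

>>> apply_moves([
  {"jaw": 0.5,"offset": [47,31,0],"rot": [0,0,0]},
  {"jaw": 0.5,"offset": [47,31,0],"rot": [0,0,0]},
  {"jaw": 0.5,"offset": [47,31,10],"rot": [0,0,0]},
  {"jaw": 0.5,"offset": [0,0,50],"rot": [0,0,0]},
  {"jaw": 0.5,"offset": [0,0,50],"rot": [0,0,0]},
])

```text
time_s: 12.4
eef_pos: [0.516, -0.0517, 0.2575]
eef_rot: [0.002, -0.3, 0.954, -0.001]
wrist_force: [0.4, -0.3, 0.1]
opening: 0.496
grasp_force: 0.0
```

>>> apply_moves([
  {"jaw": 0.5,"offset": [0,0,50],"rot": [0,0,0]},
  {"jaw": 0.5,"offset": [0,0,40],"rot": [0,0,0]},
  {"jaw": 0.5,"offset": [0,0,0],"rot": [4.1,-6.2,-0.6]},
  {"jaw": 0.5,"offset": [0,0,0],"rot": [4.1,-6.2,-0.6]},
  {"jaw": 0.5,"offset": [0,0,0],"rot": [0,0,0]},
])

```text
time_s: 13.02
eef_pos: [0.5141, -0.0512, 0.1663]
eef_rot: [0.124, -0.308, 0.943, -0.035]
wrist_force: [-0.5, 0.0, 1.1]
opening: 0.498
grasp_force: 0.0
```

```bash
python3 p.py .09 0; cat > dd.py <<'E'
from h import *
o,im,d,rw,c,P=wrist();x,y,h=np.moveaxis(P,-1,0);save("w4.png",cv2.resize(im,(800,600)))
b=(np.hypot(x-.541,y+.05)<.032)&(h>.080)&(d>0);q=P[b];m=q.mean(0)
v=np.linalg.svd(q[:,:2]-m[:2])[2];print("bar",len(q),m.round(4),((q.max(0)+q.min(0))/2).round(4),"dir",np.degrees(np.arctan2(v[0,1],v[0,0])))
# top face of bar: height above panel along n
n=np.array([-.2587,-.008,.966]);s=(P-[.5395,-.0505,.081])@n
t=(np.hypot(x-.5395,y+.05)<.035)&(abs(s-.014)<.004)&(d>0);q=P[t];print("bar top",t.sum(),((q.max(0)+q.min(0))/2).round(4),q.mean(0).round(4),"expected",np.array([.5395,-.0505,.081])+.014*n)
r=cv2.minAreaRect((q[:,:2]*1000).astype(np.float32));print(r)
E
python3 dd.py
```

```text
tcp [ 0.5140988  -0.05119116  0.16629572] target [ 0.51621778 -0.05123167  0.16793332] offset mm now [-2.  -1.5 -1. ] rotvec deg [ 0.26 -0.12 -0.05]
lateral err in target frame [-2.  -1.5 -1. ] F [-0.5  0.   1.1] tau [ 0.006  0.154 -0.001] open 0.4984891206547252
bar 1619 [ 0.5312 -0.0581  0.1331] [ 0.5374 -0.0565  0.1599] dir 45.71772746896559
bar top 993 [ 0.5382 -0.051   0.0932] [ 0.5361 -0.0517  0.0938] expected [ 0.5358782 -0.050612   0.094524 ]
((537.7650146484375, -51.081302642822266), (48.834068298339844, 12.859299659729004), 37.1445426940918)
```

View pics/w4.png

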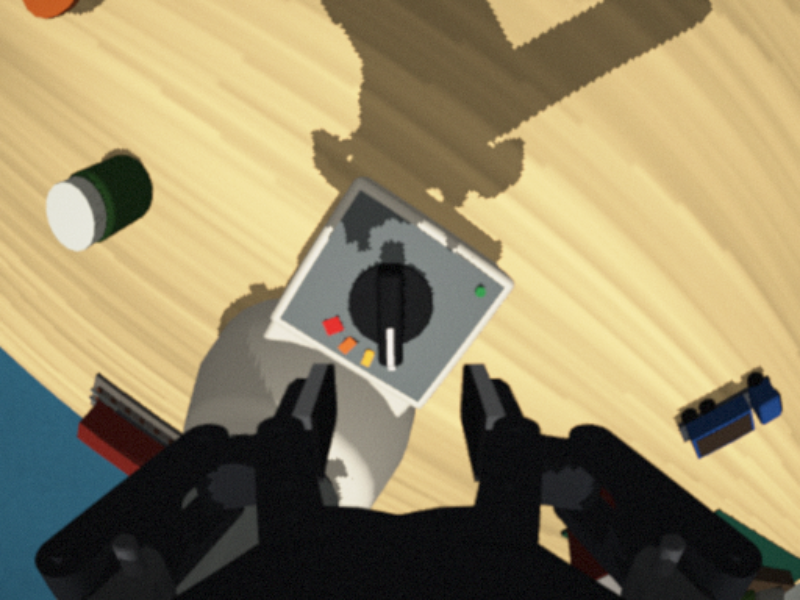

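The dial bar shows vertically at (391,315), aligned with the gripper and about 3 mm off-centre, pointer at off. I'll correct and descend.

>>> apply_moves([
  {"jaw": 0.5,"offset": [-3,-3,0],"rot": [0,0,0]},
  {"jaw": 0.5,"offset": [0,0,40],"rot": [0,0,0]},
  {"jaw": 0.5,"offset": [0,0,35],"rot": [0,0,0]},
  {"jaw": 0.5,"offset": [0,0,14],"rot": [0,0,0]},
  {"jaw": 0.5,"offset": [0,0,0],"rot": [0,0,0]},
])

```text
time_s: 13.7
eef_pos: [0.543, -0.051, 0.0813]
eef_rot: [0.124, -0.309, 0.942, -0.035]
wrist_force: [-0.2, 0.1, 0.6]
opening: 0.498
grasp_force: 0.0
```

```bash
python3 p.py -.01 0
```

```text
tcp [ 0.54301645 -0.05103992  0.08131669] target [ 0.54208691 -0.0504187   0.07134074] offset mm now [2.5 2.5 9.4] rotvec deg [ 0.27 -0.11  0.16]
lateral err in target frame [2.5 2.5 9.4] F [-0.2  0.1  0.6] tau [-0.01   0.168  0.008] open 0.49769191030196575
```

>>> apply_moves([
  {"jaw": 0.5,"offset": [1,1,5],"rot": [0,0,0]},
  {"jaw": 0.5,"offset": [0,0,3],"rot": [0,0,0]},
  {"jaw": 0,"offset": [0,0,0],"rot": [0,0,0]},
  {"jaw": 0,"offset": [0,0,0],"rot": [0,0,0]},
  {"jaw": 0,"offset": [0,0,0],"rot": [0,0,0]},
])

```text
time_s: 14.32
eef_pos: [0.5439, -0.0515, 0.0745]
eef_rot: [0.125, -0.309, 0.942, -0.036]
wrist_force: [-2.9, -2.7, 4.5]
opening: 0.135
grasp_force: 61.5
```

```bash
python3 p.py -.01 0
```

```text
tcp [ 0.54394677 -0.051459    0.07452048] target [ 0.54208691 -0.0504187   0.07134074] offset mm now [1.5 2.4 2.6] rotvec deg [ 0.09 -0.02  0.16]
lateral err in target frame [1.5 2.4 2.6] F [-2.9 -2.7  4.5] tau [-0.336  0.323 -0.099] open 0.1345107126157269
```

>>> apply_moves([
  {"jaw": 0,"offset": [0,0,0],"rot": [0,0,8]},
  {"jaw": 0,"offset": [0,0,0],"rot": [0,0,8]},
  {"jaw": 0,"offset": [0,0,0],"rot": [0,0,8]},
  {"jaw": 0,"offset": [0,0,0],"rot": [0,0,8]},
  {"jaw": 0,"offset": [0,0,0],"rot": [0,0,0]},
])

```text
time_s: 14.95
eef_pos: [0.5441, -0.0517, 0.0746]
eef_rot: [0.13, -0.038, 0.991, -0.0]
wrist_force: [-2.6, -2.6, 6.4]
opening: 0.135
grasp_force: 61.5
```

```bash
python3 p.py -.01 0.56
```

```text
tcp [ 0.54412333 -0.05169244  0.07459736] target [ 0.54208691 -0.0504187   0.07134074] offset mm now [2.7 1.5 2.6] rotvec deg [ 0.04 -0.05  0.26]
lateral err in target frame [2.7 1.4 2.6] F [-2.6 -2.6  6.4] tau [-0.57  0.36 -0.09] open 0.13517671312473978
```

Forces are small. Continuing to about 72°.

>>> apply_moves([
  {"jaw": 0,"offset": [0,0,0],"rot": [0,0,8]},
  {"jaw": 0,"offset": [0,0,0],"rot": [0,0,8]},
  {"jaw": 0,"offset": [0,0,0],"rot": [0,0,8]},
  {"jaw": 0,"offset": [0,0,0],"rot": [0,0,8]},
  {"jaw": 0,"offset": [0,0,0],"rot": [0,0,7]},
])

```text
time_s: 15.58
eef_pos: [0.5441, -0.0519, 0.0746]
eef_rot: [0.123, 0.296, 0.946, 0.043]
wrist_force: [-3.9, -5.8, 5.7]
opening: 0.137
grasp_force: 61.6
```

>>> apply_moves([
  {"jaw": 0,"offset": [0,0,0],"rot": [0,0,0]},
  {"jaw": 0,"offset": [0,0,0],"rot": [0,0,0]},
  {"jaw": 0,"offset": [0,0,0],"rot": [0,0,0]},
  {"jaw": 0,"offset": [0,0,0],"rot": [0,0,0]},
  {"jaw": 0,"offset": [0,0,0],"rot": [0,0,0]},
])

```text
time_s: 16.2
eef_pos: [0.5441, -0.052, 0.0746]
eef_rot: [0.123, 0.294, 0.947, 0.043]
wrist_force: [-2.2, -6.0, 5.3]
opening: 0.143
grasp_force: 61.6
```

```bash
python3 p.py -.01 1.2; python3 - <<'E'
from h import *
o,im,d,rw,c,P=wrist();w=cv2.resize(im,(400,300))
ims=[ctrl.camera(n)[0] for n in("side","top")]
save("e.png",np.hstack([w,cv2.resize(ims[0][130:250,190:350],(400,300))]))
E
```

```text
tcp [ 0.5440689  -0.05197433  0.07457048] target [ 0.54208691 -0.0504187   0.07134074] offset mm now [ 3.1 -0.3  2.6] rotvec deg [-0.02 -0.05 -1.96]
lateral err in target frame [ 3.1 -0.2  2.6] F [-2.2 -6.   5.3] tau [-0.754  0.373 -0.086] open 0.1426913524218165
```

View pics/e.png

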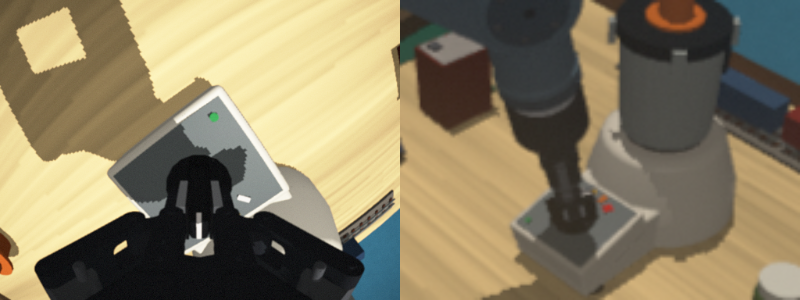

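The wrist view shows the pointer line at (199,230), parallel to the fingers and turned well past the white off mark at (245,198). The side view shows the cap seated with its flange on the lid. Tool angle is about 1.23 rad.

```bash
python3 -c "
from bench import ctrl
print(ctrl.hand_in())"
```

```text
the job is handed in; nothing more can be done
None
```

I handed the job in with the cap seated in the lid and let go, the dial held at about 1.23 rad (third detent) by the closed fingers, and the store, truck and paint pot never touched; the hand-in returned no verdict.

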